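# Present the ball dish to the open canister

## Robot

A 6-joint arm with a two-finger parallel gripper is mounted at the origin on the work surface. World frame = base frame: x ahead of the robot, y to its left, z up, the work surface at z = 0. Lengths are in mm, angles in rad, forces in N, time in s.
With the tool pointing down it reaches from about 300 to 850 mm from the base axis. Payload 5.4 kg.
Tool frame: the origin (TCP) lies at the centre of the arm's flange, where the gripper is bolted on; the fingertips stand 173 mm ahead of it and the grasp point (between the pads) lies 155 mm ahead of it; z points along the fingers, y is the line along which they close (so a half turn about z gives the same grasp; the last joint's range is limited). The gripper opens to 85 mm and grips with 20 to 120 N. Pads are 22 mm wide; open, the fingers measure 114 mm over their backs; the gripper's body (76 mm by 85 mm) begins 54 mm behind the grasp point. The pads swing forward as they close: fully open they stand 13 mm farther back than shut.
Start: joints at [-1.354, 0.158, 1.597, -0, 1.386, -0.21], TCP at [238.002, -523.414, 404.699] pointing down, gripper open.
Joint ranges: [-2.91, 2.91], [-0.94, 2.29], [0.18, 2.7], [-1.29, 4.43], [0.17, 2.64], [-3, 3]. Speed limits (rad/s): [2.57, 2.57, 3.14, 3.14, 3.14, 3.14].

## Interface

Orientations are given as a unit quaternion [w, x, y, z].
In Python, from cell import r gives the robot as it stands.
- The arm moves only by the tool servo_tool, never from a script. Its argument "commands" is a list that holds one entry, the list of rows, each a list of 7 numbers: the turn, a rotation vector about the world's x, y, z scaled (see below), then the shift along the world's x, y, z scaled (see below), then the closure, from 0 (fully open) to 1 (shut). In form: [[[wx, wy, wz, dx, dy, dz, claw], ...]]. A call has 1 to 8 rows; each row shifts and turns the commanded pose from where the row before left it; what a row does not reach is not made up. The controller multiplies each number of a shift by 0.5 m and each number of a turn by pi/4 rad. A row lasts 1/12 s, in which the tool goes at most 41.7 mm and 7.16 degrees, less where a joint would pass 70% of its speed; a pose out of reach is approached as far as the arm can. A call with a number of a shift or a turn outside -1 to 1 is refused whole. A call with a gripper value outside its range is refused whole. The fingers move at their own pace and stop on an object; "squeeze" is the grip in N (left out, the last holds). Time passes only in rows, so rows that do not move let the fingers close. It gives the time, the measured TCP pose, the force, the opening and the grip force at its end, in the units of the state.
- r.read_state(): the state, without advancing time (a new reading comes with each control period).
- r.camera(name): name is "scene" or "top" or "wrist"; returns a dict with "color" (384x512x3 uint8, blue, green, red), "z_map" (384x512 float32, mm along the optical axis (not along the pixel's ray), 0 where there is no reading), "camera_matrix" (3x3 intrinsics, pixels), "rvec" (rotation vector, rad) and "tvec" (3), from world to camera coordinates, as OpenCV has them. Camera axes: x right, y down, z forward; pixel columns grow to the right and rows downward; lengths in mm; the calibration is good to about 2 mm. The wrist camera is an equidistant fisheye: a pixel r from the principal point sees the ray r / f radians off the axis. A picture is of the moment at which its call begins.
- r.finish_job(): hands the job in; it is judged then, once.
The state is a dict: "clock": time; "joint_pos": joint angles; "dq": joint speeds; "tau": joint torques, N m; "ee_pos": TCP position; "tool_rot": TCP orientation; "wrist_force": force on the tool from outside, world axes, zero at the start; "ft_torque": the same for the moment, N m; "grip_width": opening from 0.0 (shut) to 1.0 (fully open); "grasp_force": force on a finger pad.
Only numpy, scipy, OpenCV 4.12 (cv2) and the standard library are available. Lean on these libraries where they do the work, as an engineer would, in place of code of your own. Each camera call takes 0.05 s, during which the arm holds its last target. There are 200 camera calls.

## Task

A small steel dish with a pouring lip, an arched handle and a loose ball in its middle stands on the bench turntable. Lift the dish by the handle's rubber sleeve off the turntable, then, in the air above it, turn it the quarter turn that points its lip straight at the open canister (not the capped one), keeping it level with the ball in the middle and disturbing nothing else. Finish still holding it, still and level, about 10 cm above the turntable; do not set it down.

Things in the scene. Friction and masses are not known exactly. Their poses are not given: they have to be found in the camera images.
- dish: shallow round steel dish, 114 mm across, rim 24 mm high, 0.16 to 0.26 kg; underside at z = 34 mm. Origin: centre of underside; z up, +x out along the pouring lip (26 mm wide; roughly away from the robot at the start), y along the arched handle. Inside slopes 7 degrees to the centre (8 mm above the underside), 25 degrees beyond 26 mm.
- dish_grip (a point): centre of the black rubber sleeve on the arched handle, 85 mm straight above the dish's origin. The sleeve is 14 mm thick along the dish's x, 46 mm along y, 24 mm high: pinch it from above, fingers closing along the dish's x. Handle posts 57 mm either side along y; highest point 97 mm above the underside; free below it down to the ball (top at 24 mm).
- dish_lip (a point): end of the pouring lip, 75 mm from the dish's centre along its +x, about 24 mm above the underside
- ball_center (a point): centre of the loose steel ball, 16 mm in diameter, 17 g, lying at the middle of the dish, its centre 16 mm above the dish's underside
- turntable: bench turntable: fixed black foot 140 mm across; on it a level aluminium disc with a black rubber top, 240 mm across, top 34 mm above the counter, turning freely at a touch about the vertical. Origin: on that axis at counter height. Dish and coils stand off-centre on the disc.
- canister_mouth (a point): centre of the mouth of the open brushed steel canister, 95 mm above the counter; the canister is 84 mm across with an open threaded neck 78 mm across. It stands loose on the counter to the left or to the right of the turntable, about 0.2 m from its axis.
- canister: the open canister itself; origin at the centre of its underside, z up
- closed_canister: the same canister with its knurled screw cap on, 84 mm across (cap 88 mm), 104 mm tall, on the other side of the turntable from the open one; origin at the centre of its underside; bystander
- coils: two copper-wound coils on a yellow iron core, 26 x 56 mm, 48 mm tall, loose on the turntable disc on the robot's side of the dish; origin at the centre of its underside; to stay on the disc
- lid: knurled screw cap of the open canister lying on the counter, 88 mm across, 20 mm high; origin at the centre of its underside; bystander
- tip0: chrome tube tip standing upright on the counter, 16 mm across at the foot, tapering above, 45 mm tall; origin at the centre of its underside; bystander
- tip1: chrome tube tip standing upright on the counter, 16 mm across at the foot, tapering above, 45 mm tall; origin at the centre of its underside; bystander
- tip2: chrome tube tip standing upright on the counter, 16 mm across at the foot, tapering above, 45 mm tall; origin at the centre of its underside; bystander
- tweezers: steel tweezers with black rubber ends lying on the counter, 132 mm long (along its x), 9 mm high; origin under the middle; bystander
- hammer: small brass tack hammer with wooden handle lying on the counter, 200 mm long along its x; bystander
There are look-alikes about, which are no part of the job. Leave any blue look-alike of the canister alone.

How it is judged (in metres and radians):
On the way, in this order (a step that is already met when the one before it is completed fails the run):
1. the dish is lifted clear of the turntable in the fingers, before it is turned (contact force between dish and the fingers above 1 N and z of dish in the frame of turntable above 0.084 m), for 0.2 s.
2. the held dish is turned so that its lip points at the open canister (all of step 1 and y of canister_mouth in the frame of dish between -0.03 and 0.03 m and x of canister_mouth in the frame of dish above 0.08 m), for 0.2 s.
At the end, for the whole second after the job is handed in: Dish held still, underside 60-150 mm above the turntable top (not touching it), centre within 80 mm of its axis, level within 5 deg, the lip's line passing within 30 mm of the open canister's mouth centre, lip on that side; ball within 12 mm of the dish's centre; coils still on the disc (all of step 2 and horizontal distance between ball_center and dish below 0.012 m and z of dish in the frame of turntable between 0.094 and 0.184 m and horizontal distance between dish and turntable below 0.08 m and angle between dish's own z axis and vertical below 0.09 rad and linear speed of dish below 0.03 m/s and angular speed of dish below 0.15 rad/s and z of ball_center in the frame of dish between 0.01 and 0.022 m and height (world z) of coils above 0.025 m and contact force between dish and turntable below 0.05 N); the arm keeps its last pose, push and grip.
It fails at once if the ball rolls more than 30 mm from the dish's centre or out of it (horizontal distance between ball_center and dish above 0.03 m or z of ball_center in the frame of dish above 0.05 m).
It fails at once if the dish tilts more than 14 degrees (angle between dish's own z axis and vertical above 0.25 rad).
It fails at once if a bystander on the counter or a canister is pushed more than 30 mm or tipped (distance of any of canister, closed_canister, lid, tip0, tip1, tip2, tweezers, hammer from where it was at the start of the episode above 0.03 m or angle between any of canister, closed_canister, lid, tip0, tip1, tip2's own z axis and vertical above 0.35 rad).
It fails at once if the coils are knocked over or off the turntable (height (world z) of coils below 0.02 m or angle between coils's own z axis and vertical above 0.35 rad).
It also fails if it takes over 42 s, if anything falls off the work surface, if the arm or the gripper's body presses on something with over 40 N, if the wrist force passes 120 N, or if a joint passes its speed limit or range.

## Working session

There is one attempt and no reset: what is moved stays moved. The work goes in short steps, Python scripts to look and compute and a tool call to move; the robot and the scene stay as the last step left them, time stands still between calls to the robot, and variables do not carry over. Pictures are saved under pics/ and viewed, at most 10 in all, crops included, and the job is handed in when it is done.

Besides the shell and the picture viewer there is one more tool, called by a JSON object that holds its "method" and its "body". servo_tool: Moves the arm, as the interface text tells. Shifts and turns lie within -1 to 1; 1 stands for 0.5 m of shift or pi/4 rad of turn. Its arguments: {"type":"object","properties":{"commands":{"type":"array","items":{"type":"array","items":{"type":"array","items":{"type":"number"}}}},"squeeze":{"type":"number"}},"required":["commands"]}

```bash
mkdir -p pics; ls
python3 - <<'E'
from cell import r
import cv2,pickle,numpy as np
for n in ("scene","top"):
    c=r.camera(n); pickle.dump(c,open(n+".pkl","wb")); cv2.imwrite(f"pics/{n}1.png",c["color"])
    R=cv2.Rodrigues(np.array(c["rvec"]))[0]; print(n,-R.T@np.ravel(c["tvec"]),c["camera_matrix"])
print(r.read_state())
E
```

```text
pics
scene [1009.46806729  372.78752094  558.51001048] [[357.36618785   0.         254.45415514]
 [  0.         357.36618785 186.41111652]
 [  0.           0.           1.        ]]
top [511.42819225 -13.47229213 816.98279391] [[352.78673613   0.         253.6470526 ]
 [  0.         352.78673613 188.37678183]
 [  0.           0.           1.        ]]
{'clock': 0.1, 'joint_pos': array([-1.35405554e+00,  1.59009904e-01,  1.59811052e+00, -1.24198733e-05,
        1.38622573e+00, -2.10076470e-01]), 'dq': array([ 6.14554000e-05, -1.00364145e-03, -1.97786759e-03,  3.88775684e-04,
        2.95086425e-04,  3.33991333e-04]), 'tau': array([-9.83350365e-04, -3.96990108e+01, -3.32338500e+01, -2.39508872e-04,
        4.21590521e-03,  2.58194899e-05]), 'ee_pos': array([ 237.97178005, -523.16594559,  403.79957647]), 'tool_rot': array([-8.76727720e-04,  9.77314054e-01,  2.11793462e-01, -9.02489927e-06]), 'wrist_force': array([0.70911145, 0.8574003 , 0.12182274]), 'ft_torque': array([-0.00425983,  0.04464205,  0.01359957]), 'grasp_force': 0.0, 'grip_width': 1.00147209139546}
```

View pics/top1.png

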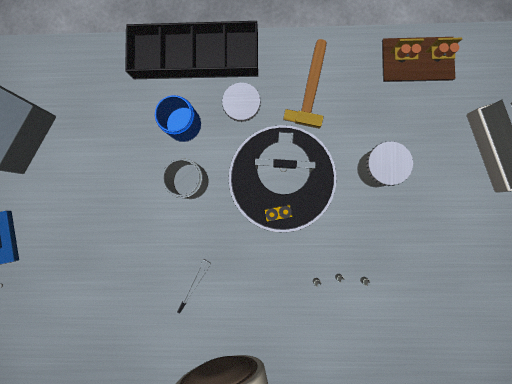

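View pics/scene1.png

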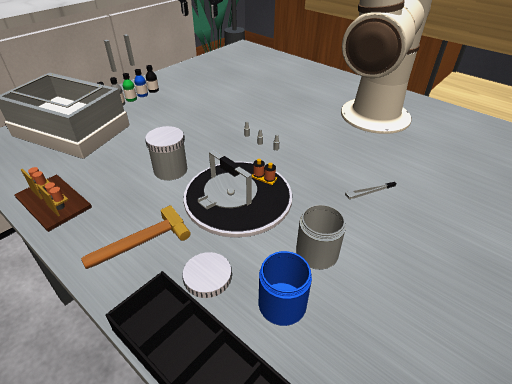

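The top view shows the dish around (285,165), its black sleeve at (285,164) and the lip at (286,137), pointing away from the robot. The coils are at (279,213).

Canister candidates in the top view:
- **(183,179):** grey steel and open. This fits the description.
- **(177,115):** open but blue, so it is the look-alike.
- **(390,163):** capped.

Next I'll measure and confirm this with a crop.

```bash
cat > h.py <<'E'
import cv2,numpy as np,pickle
def ray(c,uv):
    R=cv2.Rodrigues(np.array(c["rvec"]))[0]; K=c["camera_matrix"]
    d=R.T@np.linalg.inv(K)@np.array([uv[0],uv[1],1.]); return -R.T@np.ravel(c["tvec"]),d
def plane(c,uv,z):
    o,d=ray(c,uv); return o+d*(z-o[2])/d[2]
def cloud(c):
    R=cv2.Rodrigues(np.array(c["rvec"]))[0]; K=c["camera_matrix"]; z=c["z_map"]
    v,u=np.mgrid[:z.shape[0],:z.shape[1]]
    p=np.stack([(u-K[0,2])/K[0,0]*z,(v-K[1,2])/K[1,1]*z,z],-1)-np.ravel(c["tvec"])
    p=p@R; p[z<=0]=np.nan; return p
def tri(c1,u1,c2,u2):
    o1,d1=ray(c1,u1);o2,d2=ray(c2,u2)
    s=np.linalg.lstsq(np.stack([d1,-d2],1),o2-o1,rcond=None)[0]
    a,b=o1+s[0]*d1,o2+s[1]*d2; return (a+b)/2,np.linalg.norm(a-b)
E
python3 - <<'E'
from h import *
T=pickle.load(open("top.pkl","rb"));S=pickle.load(open("scene.pkl","rb"))
P=cloud(T);Q=cloud(S)
def box(img,x0,y0,x1,y1): m=np.zeros(img.shape[:2],bool); m[y0:y1,x0:x1]=1; return m
# sleeve: dark blob
def sl(c,b,P):
    g=c["color"].max(2); m=((g<60)&box(c["color"],*b)).astype(np.uint8)
    n,l,s,ce=cv2.connectedComponentsWithStats(m); i=1+np.argmax(s[1:,4])
    p=P[l==i]; print("sleeve px",ce[i],s[i],"cloud med",np.nanmedian(p,0)); return ce[i],l==i
a,_=sl(T,(268,156,302,172),P); b,_=sl(S,(216,152,244,178),Q)
print("tri sleeve",tri(T,a,S,b))
h=(P[...,2]>112)&(P[...,2]<150)&box(T["color"],245,140,325,185)
p=P[h]; r=cv2.minAreaRect(p[:,:2].astype(np.float32)); print("handle high pts",len(p),r,np.median(p,0))
v,u=np.nonzero(h); l=u<u.min()+6; rr=u>u.max()-6; print("handle ends",P[h][l].mean(0),P[h][rr].mean(0))
# turntable outer ellipse via disc dark+rim: cloud z about 34
for nm,bx,z0,z1 in (("canister",(150,145,215,215),85,110),("closed",(355,130,425,200),95,115),("turntable",(220,118,345,240),25,40),("coils",(258,200,298,226),70,95)):
    m=(P[...,2]>z0)&(P[...,2]<z1)&box(T["color"],*bx); q=P[m]
    print(nm,len(q),cv2.minEnclosingCircle(q[:,:2].astype(np.float32)),np.median(q[:,2]))
m=(Q[...,2]>85)&(Q[...,2]<110)&box(S["color"],295,200,350,262); q=Q[m]
print("canister scene",cv2.minEnclosingCircle(q[:,:2].astype(np.float32)),np.median(q[:,2]))
# lip: bright px
print("lip end",plane(T,(286,132),58), "sleeve plane",plane(T,a,131))
crop=np.hstack([cv2.resize(T["color"][95:245,150:300],(400,400),interpolation=2),cv2.resize(S["color"][140:325,180:350],(400,400),interpolation=2)])
cv2.imwrite("pics/crop1.png",crop)
E
```

```text
sleeve px [284.80473373 163.43786982] [274 159  23   9 169] cloud med [604.48065443 -46.81531549 132.17083455]
sleeve px [227.86875  166.403125] [216 156  28  21 320] cloud med [609.12357406 -50.34822551 120.09487151]
tri sleeve (array([606.11546077, -47.29367699, 117.31080424]), np.float64(0.2934619292898632))
handle high pts 424 ((605.0889282226562, -45.90297317504883), (116.1591796875, 14.457612991333008), 85.89432525634766) [604.60870469 -45.95660508 130.21610156]
handle ends [608.63731122   7.04525055 128.67591022] [600.96231072 -98.82915864 128.81595565]
canister 294 ((583.1838989257812, 167.0063018798828), 40.93297576904297) 94.68691021903375
closed 1573 ((606.2781982421875, -258.3705749511719), 45.100433349609375) 105.45448742840404
turntable 6499 ((603.9182739257812, -55.669105529785156), 141.3722686767578) 35.695751435135215
coils 240 ((505.3533630371094, -34.694522857666016), 26.920503616333008) 74.80806160767935
canister scene ((614.8018798828125, 179.10202026367188), 71.39814758300781) 92.78270014823316
lip end [682.73140397 -53.51595057  58.        ] sleeve plane [604.1672877  -46.52296151 131.        ]
```

View pics/crop1.png

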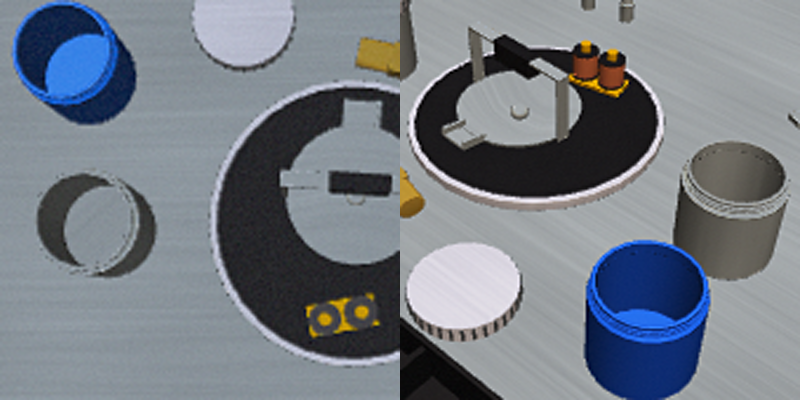

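The crop confirms it: the open, bare steel canister on the left is the target, and the blue one stays untouched. From the views:
- **Dish:** centre about (605,−46), yaw about −4.2°. The handle top is at z ≈ 131, as expected.
- **Canister mouth:** (583,167,95).

The tool needs a turn of about +61° to align with the sleeve, so I'm moving above the dish now.

{"method": "servo_tool", "body": {"commands": [[[0, 0, 0.068, 0.037, 0.048, 0, 0], [0, 0, 0.068, 0.037, 0.048, 0, 0], [0, 0, 0.068, 0.037, 0.048, 0, 0], [0, 0, 0.068, 0.037, 0.048, 0, 0], [0, 0, 0.068, 0.037, 0.048, 0, 0], [0, 0, 0.068, 0.037, 0.048, 0, 0], [0, 0, 0.068, 0.037, 0.048, 0, 0], [0, 0, 0.068, 0.037, 0.048, 0, 0]]], "squeeze": 50}}

```text
clock: 0.77
ee_pos: [386.6, -330.0, 404.3]
tool_rot: [-0.0, 0.91, 0.415, -0.0]
wrist_force: [0.3, -0.2, -0.3]
grip_width: 0.996
grasp_force: 0.0
```

{"method": "servo_tool", "body": {"commands": [[[0, 0, 0.068, 0.037, 0.048, 0, 0], [0, 0, 0.068, 0.037, 0.048, 0, 0], [0, 0, 0.068, 0.037, 0.048, 0, 0], [0, 0, 0.068, 0.037, 0.048, 0, 0], [0, 0, 0.068, 0.037, 0.048, 0, 0], [0, 0, 0.068, 0.037, 0.048, 0, 0], [0, 0, 0.068, 0.037, 0.048, 0, 0], [0, 0, 0.068, 0.037, 0.048, 0, 0]]]}}

```text
clock: 1.43
ee_pos: [534.6, -137.9, 404.2]
tool_rot: [-0.0, 0.801, 0.599, -0.0]
wrist_force: [0.9, -1.1, -0.1]
grip_width: 1.005
grasp_force: 0.0
```

{"method": "servo_tool", "body": {"commands": [[[0, 0, 0.068, 0.036, 0.047, 0, 0], [0, 0, 0.068, 0.036, 0.047, 0, 0], [0, 0, 0.068, 0.036, 0.047, 0, 0], [0, 0, 0.068, 0.03, 0.04, 0, 0], [0, 0, 0, 0, 0, 0, 0], [0, 0, 0, 0, 0, 0, 0]]]}}

```text
clock: 1.93
ee_pos: [603.2, -48.0, 404.0]
tool_rot: [-0.0, 0.733, 0.68, -0.0]
wrist_force: [0.4, -0.6, -1.2]
grip_width: 0.998
grasp_force: 0.0
```

Run:
```python
from cell import r
from h import *
from scipy.spatial.transform import Rotation as Ro
s=r.read_state(); R=Ro.from_quat(np.roll(s["tool_rot"],-1)).as_matrix()
print(s["clock"],s["ee_pos"],"tool y yaw",np.degrees(np.arctan2(R[1,1],R[0,1])),"z",R[:,2],s["joint_pos"])
c=r.camera("wrist"); pickle.dump(c,open("wrist.pkl","wb")); cv2.imwrite("pics/w1.png",c["color"])
Rc=cv2.Rodrigues(np.array(c["rvec"]))[0]; print(-Rc.T@np.ravel(c["tvec"]),c["camera_matrix"],Rc)
T=pickle.load(open("top.pkl","rb"))
g=T["color"]; m=(g.max(2)<70).astype(np.uint8); m[:115]=0;m[245:]=0;m[:,:222]=0;m[:,345:]=0
n,l,st,ce=cv2.connectedComponentsWithStats(m); i=1+np.argmax(st[1:,4]); cn=cv2.findContours((l==i).astype(np.uint8),0,1)[0]
e=cv2.fitEllipse(cv2.convexHull(max(cn,key=len))); print("disc",e,plane(T,e[0],34))
```

```text
1.9333 [603.19913341 -47.98064833 403.97171243] tool y yaw -4.253744356916769 z [-1.36458405e-03  5.07451516e-05 -9.99999068e-01] [-2.78771501e-01  2.36433473e-01  1.50866412e+00 -3.31662425e-04
  1.39782094e+00 -2.04472391e-01]
[608.13411309  16.03118081 372.32600897] [[297.31863964   0.         252.65326015]
 [  0.         297.31863964 183.01182697]
 [  0.           0.           1.        ]] [[ 0.99721281 -0.07459666 -0.00139842]
 [-0.07173673 -0.96379537  0.25681185]
 [-0.0205051  -0.25599575 -0.96646041]]
disc ((282.22052001953125, 177.92776489257812), (101.00131225585938, 101.71806335449219), 103.74190521240234) [584.93549837 -45.05042821  34.        ]
```

View pics/w1.png

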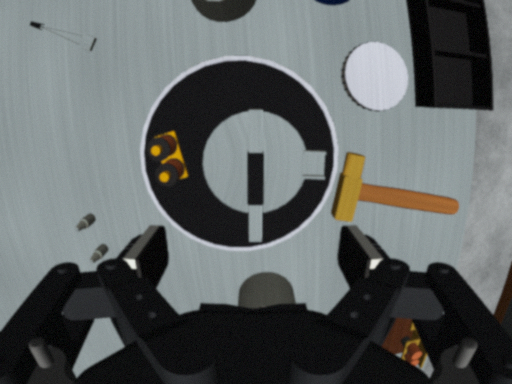

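The wrist view shows the sleeve upright at about (256,178), the lip at (315,164) pointing right, and the fingers clear on both sides. I'll triangulate the sleeve top against the top camera.

```bash
cat >> h.py <<'E'
def wray(c,uv):
    K=c["camera_matrix"]; a=np.array([uv[0]-K[0,2],uv[1]-K[1,2]]); rr=np.hypot(*a); t=rr/K[0,0]
    d=np.r_[a/rr*np.sin(t),np.cos(t)]; R=cv2.Rodrigues(np.array(c["rvec"]))[0]
    return -R.T@np.ravel(c["tvec"]),R.T@d
E
python3 - <<'E'
from h import *
W=pickle.load(open("wrist.pkl","rb"));T=pickle.load(open("top.pkl","rb"))
K=W["camera_matrix"];z=W["z_map"];Rc=cv2.Rodrigues(np.array(W["rvec"]))[0]
v,u=np.mgrid[120:250,190:330]
P=np.array([[ (lambda o,d: o+d*z[y,x]/(Rc[2]@d))(*wray(W,(x,y))) for x in range(190,330)] for y in range(120,250)])
h=P[...,2]>112; p=P[h]; print(len(p),cv2.minAreaRect(p[:,:2].astype(np.float32)),np.median(p,0))
g=W["color"][120:250,190:330].max(2)
m=h&(g<60); q=P[m]; ctr=(u[m].mean(),v[m].mean()); print("sleeve",ctr,cv2.minAreaRect(q[:,:2].astype(np.float32)),np.median(q,0))
o2,d2=wray(W,ctr);o1,d1=ray(T,(284.8,163.44))
s=np.linalg.lstsq(np.stack([d1,-d2],1),o2-o1,rcond=None)[0];print("tri",o1+s[0]*d1,o2+s[1]*d2)
m2=~h&(g>100)&(u>304); L=P[m2&(P[...,2]>48)]; print("lip",len(L),L.mean(0) if len(L) else 0)
E
```

```text
1927 ((605.3012084960938, -44.17945098876953), (120.50694274902344, 13.816810607910156), 85.69791412353516) [605.28054932 -42.38756181 128.16900017]
sleeve (np.float64(255.0786082474227), np.float64(178.8556701030928)) ((606.8816528320312, -25.350788116455078), (82.70556640625, 12.075821876525879), 85.50340270996094) [605.5107576  -43.44329815 130.24846719]
tri [605.42290414 -46.96251809 121.68182754] [605.1967036  -46.79839486 121.64334323]
lip 557 [669.95800215 -50.99658696  59.75971315]
```

{"method": "servo_tool", "body": {"commands": [[[0, 0, 0, 0.002, 0.002, -0.02, 0], [0, 0, 0, 0.002, 0.0015, -0.03, 0], [0, 0, 0, 0, 0, -0.04, 0], [0, 0, 0, 0, 0, -0.04, 0], [0, 0, 0, 0, 0, -0.02, 0], [0, 0, 0, 0, 0, 0, 0]]]}}

```text
clock: 2.48
ee_pos: [603.5, -47.7, 326.0]
tool_rot: [-0.003, 0.734, 0.679, -0.002]
wrist_force: [-0.1, 0.7, -0.2]
grip_width: 0.998
grasp_force: 0.0
```

{"method": "servo_tool", "body": {"commands": [[[0, 0, 0, 0, 0, -0.02, 0], [0, 0, 0, 0, 0, -0.02, 0], [0, 0, 0, 0, 0, -0.02, 0], [0, 0, 0, 0, 0, -0.02, 0], [0, 0, 0, 0, 0, -0.016, 0], [0, 0, 0, 0, 0, -0.01, 0], [0, 0, 0, 0, 0, 0, 0], [0, 0, 0, 0, 0, 0, 0]]]}}

```text
clock: 3.15
ee_pos: [605.0, -47.1, 276.5]
tool_rot: [-0.0, 0.733, 0.68, -0.0]
wrist_force: [-0.5, -0.4, 0.4]
grip_width: 1.001
grasp_force: 0.0
```

Run:
```python
from cell import r
from h import *
s=r.read_state(); print(s["ee_pos"],s["wrist_force"])
a=r.camera("wrist")["color"]; b=r.camera("scene")["color"][90:240,130:330]
cv2.imwrite("pics/g1.png",np.hstack([cv2.resize(a,(400,300)),cv2.resize(b,(400,300),interpolation=2)]))
```

```text
[605.00374625 -47.11876977 276.46256714] [-0.47116388 -0.432355    0.35432101]
```

View pics/g1.png

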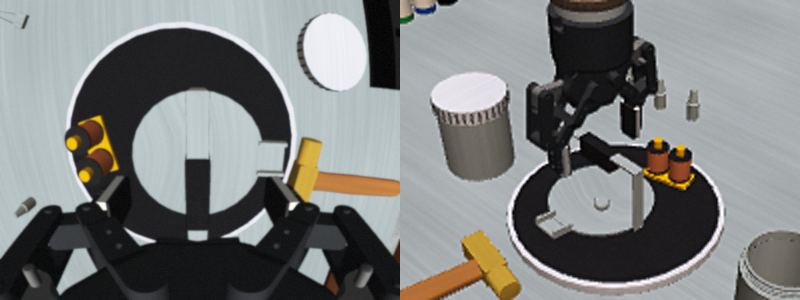

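The left panel shows the fingers at about (112,195) and (283,190) straddling the sleeve at (198,185), so they are centred. The coils are clear of the gripper. Closing now.

{"method": "servo_tool", "body": {"commands": [[[0, 0, 0, 0, 0.001, -0.003, 0.3], [0, 0, 0, 0, 0, 0, 0.5], [0, 0, 0, 0, 0, 0, 0.65], [0, 0, 0, 0, 0, 0, 0.75], [0, 0, 0, 0, 0, 0, 0.85], [0, 0, 0, 0, 0, 0, 1], [0, 0, 0, 0, 0, 0, 1], [0, 0, 0, 0, 0, 0, 1]]], "squeeze": 60}}

```text
clock: 3.92
ee_pos: [605.1, -46.7, 275.4]
tool_rot: [0.0, 0.733, 0.68, 0.0]
wrist_force: [0.4, -0.2, 1.9]
grip_width: 0.156
grasp_force: 58.9
```

{"method": "servo_tool", "body": {"commands": [[[0, 0, 0, 0, 0, 0, 1], [0, 0, 0, 0, 0, 0, 1], [0, 0, 0, 0, 0, 0, 1], [0, 0, 0, 0, 0, 0, 1], [0, 0, 0, 0, 0, 0, 1], [0, 0, 0, 0, 0, 0, 1]]]}}

```text
clock: 4.42
ee_pos: [605.1, -46.7, 275.4]
tool_rot: [0.0, 0.733, 0.68, 0.0]
wrist_force: [-0.8, 0.3, 3.9]
grip_width: 0.147
grasp_force: 59.1
```

{"method": "servo_tool", "body": {"commands": [[[0, 0, 0, 0, 0, 0.002, 1], [0, 0, 0, 0, 0, 0.004, 1], [0, 0, 0, 0, 0, 0.006, 1], [0, 0, 0, 0, 0, 0.008, 1], [0, 0, 0, 0, 0, 0.008, 1], [0, 0, 0, 0, 0, 0.006, 1], [0, 0, 0, 0, 0, 0.003, 1], [0, 0, 0, 0, 0, 0, 1]]]}}

```text
clock: 5.08
ee_pos: [605.2, -46.7, 294.4]
tool_rot: [0.0, 0.733, 0.68, 0.0]
wrist_force: [-0.7, 0.6, -2.5]
grip_width: 0.15
grasp_force: 58.4
```

Run:
```python
from cell import r
from h import *
s=r.read_state(); print(s["ee_pos"],s["wrist_force"],s["ft_torque"])
a=r.camera("top")["color"][95:245,190:390]; b=r.camera("scene")["color"][90:240,130:330]
cv2.imwrite("pics/l1.png",np.hstack([cv2.resize(a,(400,300),interpolation=2),cv2.resize(b,(400,300),interpolation=2)]))
```

```text
[605.19517639 -46.70527877 294.39701913] [-0.65383085  0.58436859 -2.53439707] [-0.01505392  0.00368182  0.01330772]
```

View pics/l1.png

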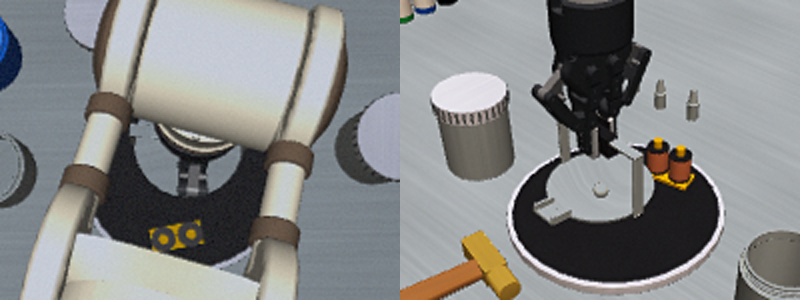

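In the right panel the dish hangs level with the ball in the middle at (600,190), and the measured weight is about right. I'll lift the remaining 81 mm or so.

{"method": "servo_tool", "body": {"commands": [[[0, 0, 0, 0, 0, 0.004, 1], [0, 0, 0, 0, 0, 0.008, 1], [0, 0, 0, 0, 0, 0.011, 1], [0, 0, 0, 0, 0, 0.012, 1], [0, 0, 0, 0, 0, 0.012, 1], [0, 0, 0, 0, 0, 0.012, 1], [0, 0, 0, 0, 0, 0.012, 1], [0, 0, 0, 0, 0, 0.012, 1]]]}}

```text
clock: 5.85
ee_pos: [605.0, -46.7, 336.1]
tool_rot: [0.0, 0.733, 0.68, 0.0]
wrist_force: [-0.2, 0.2, -2.3]
grip_width: 0.155
grasp_force: 58.4
```

{"method": "servo_tool", "body": {"commands": [[[0, 0, 0, 0, 0, 0.012, 1], [0, 0, 0, 0, 0, 0.012, 1], [0, 0, 0, 0, 0, 0.012, 1], [0, 0, 0, 0, 0, 0.012, 1], [0, 0, 0, 0, 0, 0.012, 1], [0, 0, 0, 0, 0, 0.01, 1], [0, 0, 0, 0, 0, 0.006, 1], [0, 0, 0, 0, 0, 0.003, 1]]]}}

```text
clock: 6.52
ee_pos: [605.1, -46.7, 375.4]
tool_rot: [0.0, 0.733, 0.68, 0.0]
wrist_force: [0.0, -0.0, -2.2]
grip_width: 0.152
grasp_force: 58.4
```

{"method": "servo_tool", "body": {"commands": [[[0, 0, 0, 0, 0, 0, 1], [0, 0, 0, 0, 0, 0, 1], [0, 0, 0, 0, 0, 0, 1], [0, 0, 0, 0, 0, 0, 1], [0, 0, 0.01, 0, 0, 0, 1], [0, 0, 0.02, 0, 0, 0, 1], [0, 0, 0.035, 0, 0, 0, 1], [0, 0, 0.05, 0, 0, 0, 1]]]}}

```text
clock: 7.18
ee_pos: [605.0, -46.7, 374.6]
tool_rot: [-0.0, 0.701, 0.713, -0.0]
wrist_force: [0.6, 0.4, -2.5]
grip_width: 0.157
grasp_force: 58.4
```

{"method": "servo_tool", "body": {"commands": [[[0, 0, 0.07, 0, 0, 0, 1], [0, 0, 0.07, 0, 0, 0, 1], [0, 0, 0.07, 0, 0, 0, 1], [0, 0, 0.07, 0, 0, 0, 1], [0, 0, 0.07, 0, 0, 0, 1], [0, 0, 0.07, 0, 0, 0, 1], [0, 0, 0.07, 0, 0, 0, 1], [0, 0, 0.07, 0, 0, 0, 1]]]}}

```text
clock: 7.85
ee_pos: [605.0, -46.7, 374.6]
tool_rot: [-0.0, 0.528, 0.849, -0.0]
wrist_force: [-0.4, -0.4, -2.1]
grip_width: 0.152
grasp_force: 58.4
```

{"method": "servo_tool", "body": {"commands": [[[0, 0, 0.07, 0, 0, 0, 1], [0, 0, 0.07, 0, 0, 0, 1], [0, 0, 0.07, 0, 0, 0, 1], [0, 0, 0.07, 0, 0, 0, 1], [0, 0, 0.07, 0, 0, 0, 1], [0, 0, 0.07, 0, 0, 0, 1], [0, 0, 0.07, 0, 0, 0, 1], [0, 0, 0.07, 0, 0, 0, 1]]]}}

```text
clock: 8.52
ee_pos: [605.0, -46.7, 374.6]
tool_rot: [-0.0, 0.33, 0.944, -0.0]
wrist_force: [-0.2, -0.3, -2.2]
grip_width: 0.153
grasp_force: 58.4
```

{"method": "servo_tool", "body": {"commands": [[[0, 0, 0.07, 0, 0, 0, 1], [0, 0, 0.07, 0, 0, 0, 1], [0, 0, 0.07, 0, 0, 0, 1], [0, 0, 0.07, 0, 0, 0, 1], [0, 0, 0.07, 0, 0, 0, 1], [0, 0, 0.07, 0, 0, 0, 1], [0, 0, 0.07, 0, 0, 0, 1], [0, 0, 0.07, 0, 0, 0, 1]]]}}

```text
clock: 9.18
ee_pos: [605.0, -46.7, 374.6]
tool_rot: [-0.0, 0.116, 0.993, 0.0]
wrist_force: [0.1, 0.2, -1.9]
grip_width: 0.154
grasp_force: 58.4
```

{"method": "servo_tool", "body": {"commands": [[[0, 0, 0.07, 0, 0, 0, 1], [0, 0, 0.07, 0, 0, 0, 1], [0, 0, 0.07, 0, 0, 0, 1], [0, 0, 0.07, 0, 0, 0, 1], [0, 0, 0.06, 0, 0, 0, 1], [0, 0, 0.045, 0, 0, 0, 1], [0, 0, 0.03, 0, 0, 0, 1], [0, 0, 0.012, 0, 0, 0, 1]]]}}

```text
clock: 9.85
ee_pos: [605.0, -46.7, 374.6]
tool_rot: [-0.0, -0.05, 0.999, 0.0]
wrist_force: [1.0, -0.4, -2.3]
grip_width: 0.15
grasp_force: 58.4
```

{"method": "servo_tool", "body": {"commands": [[[0, 0, 0, 0, 0, 0, 1], [0, 0, 0, 0, 0, 0, 1], [0, 0, 0, 0, 0, 0, 1], [0, 0, 0, 0, 0, 0, 1], [0, 0, 0, 0, 0, 0, 1], [0, 0, 0, 0, 0, 0, 1], [0, 0, 0, 0, 0, 0, 1], [0, 0, 0, 0, 0, 0, 1]]]}}

```text
clock: 10.52
ee_pos: [605.0, -46.7, 374.7]
tool_rot: [-0.0, -0.049, 0.999, -0.0]
wrist_force: [0.2, -0.6, -2.5]
grip_width: 0.153
grasp_force: 58.4
```

Run:
```python
from cell import r
from h import *
from scipy.spatial.transform import Rotation as Ro
s=r.read_state(); R=Ro.from_quat(np.roll(s["tool_rot"],-1)).as_matrix()
print(s["clock"],s["ee_pos"],"tool y yaw",np.degrees(np.arctan2(R[1,1],R[0,1])),R[:,2],s["wrist_force"])
S=r.camera("scene"); pickle.dump(S,open("scene2.pkl","wb")); W=r.camera("wrist"); pickle.dump(W,open("wrist2.pkl","wb"))
b=S["color"][60:270,130:360]
cv2.imwrite("pics/f1.png",np.hstack([cv2.resize(W["color"],(400,300)),cv2.resize(b,(400,365),interpolation=2)[:300]]))
```

```text
10.5167 [604.99816809 -46.66391214 374.7087304 ] tool y yaw 95.64245693298386 [-1.09511443e-05 -2.90327135e-05 -1.00000000e+00] [ 0.23043656 -0.57598816 -2.4950276 ]
```

View pics/f1.png

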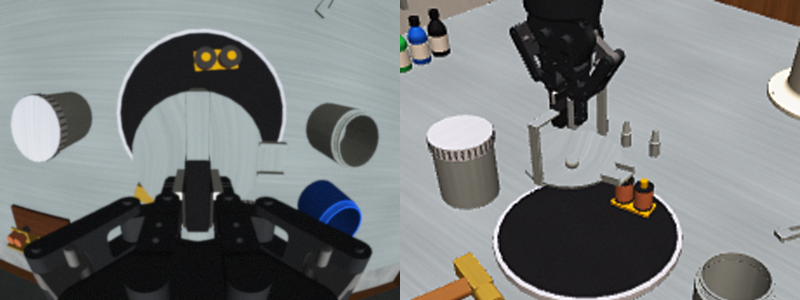

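The left panel shows the dish level, the lip at (272,157) pointing toward the open canister at (343,137), and the coils still on the disc. The ball is in the middle in the right panel at (572,162). A numeric check follows.

Run:
```python
from h import *
W=pickle.load(open("wrist2.pkl","rb"));S=pickle.load(open("scene2.pkl","rb"))
z=W["z_map"];Rc=cv2.Rodrigues(np.array(W["rvec"]))[0]
P=np.full((384,512,3),np.nan)
for y in range(90,290):
  for x in range(160,490):
    o,d=wray(W,(x,y)); P[y,x]=o+d*z[y,x]/(Rc[2]@d)
bx=lambda a,b,c,d:(slice(b,d),slice(a,c))
L=P[bx(332,175,375,230)].reshape(-1,3); L=L[(L[:,2]>145)&(L[:,2]<175)]; print("lip",len(L),L.mean(0),L.max(0),np.median(L[:,2]))
c0=np.array([605.2,-46.4]); d=L[:,:2].mean(0)-c0; print("lip yaw",np.degrees(np.arctan2(d[1],d[0])))
C=P[bx(385,120,490,220)].reshape(-1,3); C=C[(C[:,2]>85)&(C[:,2]<102)]; print("can",len(C),cv2.minEnclosingCircle(C[:,:2].astype(np.float32)))
can=np.array([583.2,167]); e=can-c0; print("want",np.degrees(np.arctan2(e[1],e[0])))
Q=cloud(S); g=S["color"]
# plate fit & ball
b=Q[60:270,130:360].reshape(-1,3); r_=np.hypot(b[:,0]-c0[0],b[:,1]-c0[1])
rim=b[(r_>48)&(r_<56)&(b[:,2]>140)&(b[:,2]<175)]; A=np.c_[rim[:,:2]-c0,np.ones(len(rim))]; k=np.linalg.lstsq(A,rim[:,2],rcond=None)[0]; print("dish fit slope",k,len(rim))
k=(r_<20)&(b[:,2]>149)&(b[:,2]<165); print("ball pts",k.sum(),b[k].mean(0) if k.any() else 0)
```

```text
lip 1481 [597.0530765   16.34907639 159.16543199] [613.64226896  28.87726133 167.03714599] 157.999047484103
lip yaw 97.39752290560497
can 1210 ((583.227294921875, 167.57351684570312), 40.22187423706055)
want 95.88598783302828
dish fit slope [8.26318138e-03 3.49216999e-03 1.57134709e+02] 407
ball pts 45 [606.27887576 -43.69944516 154.00421064]
```

```bash
python3 -c "
from cell import r
print(r.finish_job())"
```

```text
the job is handed in; nothing more can be done
None
```

I handed the job in with the dish still held level about 100 mm above the turntable, its lip pointing within about 2° of the open steel canister, the ball in the middle and the coils still on the disc; the verdict was not shown.

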